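# Ready the hotplate: pan onto the ring, missing knob onto its D-shaft

## Task

Get the hotplate ready: slide the small pan across its top, without lifting it, until it sits centred on the cooking ring. Then take the loose knob from the worktop, turn it so the flat in its bore matches the flat of the bare spindle, push it fully home and press it down against the spindle's spring, well into its travel; finish like that, with the gripper still on the knob and keeping it pressed down. Leave the other things on the worktop where they are.

Things in the scene. Friction and masses are not known exactly. Their poses are not given: they have to be found in the camera images.
- hotplate: grey and steel table-top hotplate, fixed, 280 (x) x 320 (y) x 50 mm high; origin at the centre of its underside, z up, front with the controls at its -x. Flat top 50 mm above the origin. 105 mm from the centre towards -x stand two controls: at y +100 mm a fixed, already fitted twin of the loose knob (its top 50 mm above the hotplate's top), at y -100 mm the bare spindle
- ring (a point): centre of the light circle (cooking ring, 136 mm diameter, flush) on the hotplate's top, at x +35, y +50 mm in the hotplate's frame
- pan: loose round steel pan, 0.35 to 0.65 kg, outer diameter 120 mm, 50 mm high, wall 3 mm, open top; thin handle along its own +x to 147 mm from the centre, 36 to 59 mm above the underside. Origin at the centre of its underside, on the hotplate's top. Starts 80 to 115 mm from the ring's centre, on its right (the hotplate's -y), handle roughly to the back
- knob: loose black bar knob, 60 g, upright on the worktop left of the hotplate; origin at the centre of its underside, z up. Round skirt 44 mm across, 22 mm high; on it a grip bar along its own x, 14 mm thick (y -7 to +7), x from -19 mm to a pointed nose at +26 mm with a white line on top, z 22 to 46 mm: pinch it across y. Yaw differs from the spindle's by up to 1.5 rad
- knob_seat (a point): centre of the closed top of the D-shaped bore in the knob's underside, on the knob's axis 16 mm above the underside, axes of the knob. The bore is 16 mm deep and 18 mm across, with a flat on the nose (+x) side, 3 mm from the axis
- spindle_top (a point): centre of the tip of the bare upright steel spindle, 26 mm above the hotplate's top at rest: a D-shaft 16 mm across, flat 2 mm from the axis on this point's +x side (flat faces roughly to the robot), z up. The knob fits with its x along this x, 1 mm clearance all round, about 0.13 rad either way; when it is home knob_seat lies at this point
- spindle (a joint): how far the spindle is pressed down, 0 to 0.006 m; spring force 3 N at the start of travel, 9 N at the end stop; it springs back up when not pressed. With the knob home the knob's underside is 10 mm above the hotplate's top before pressing. The spindle turns about its axis with 0.1 N m of friction
- prep_bowl: bystander: small patterned bowl, 115 mm across, 54 mm high, right of the hotplate; origin at the centre of its underside
- garlic: bystander: garlic bulb, 53 mm, left of the hotplate and behind the knob; origin at the centre of its underside
- mug: bystander: mug with handle, 78x108 mm, 101 mm high, at the left; origin at the centre of its underside
- peeler: bystander: vegetable peeler, 170 mm long, 18 mm high, lying at the front left; origin at the centre of its underside
- spice_jar: bystander: spice jar, 42 mm across, 96 mm high, at the right; origin at the centre of its underside
Mind the look-alikes: they are no part of the job. Of the things like the knob, leave any that is green; of the rest the smaller one is meant.

How it is judged:
By the outcome, as a careful person would: the job done as asked, in the order asked, and still so for the second after the job is handed in, while the arm keeps its last pose, push and grip.
It also fails if it takes over 67 s, if anything falls off the work surface, if the arm or the gripper's body presses on something with over 40 N, if the wrist force passes 120 N, or if a joint passes its speed limit or range.

## Robot

A 6-joint arm with a two-finger parallel gripper is mounted at the origin on a cart in front of the work surface, level with it; the furniture and walls round the work are solid. World frame = base frame: x ahead of the robot, y to its left, z up, the work surface at z = 0. Lengths are in mm, angles in degrees, forces in N, time in s.
With the tool pointing down it reaches from about 350 to 850 mm from the base axis. Payload 8.1 kg.
Tool frame: the origin (TCP) lies midway between the tips of the shut fingers; the grasp point (between the pads) lies hold_point_z behind it (hold_point_z is the distance from the TCP to the grasp point, in mm); z points along the fingers, x is the direction in which the jaws open and shut, and the axes are right-handed (so a half turn about z gives the same grasp; the last joint's range is limited). The gripper opens to 85 mm and grips with 20 to 120 N. Pads are 22 mm wide; open, the fingers measure 114 mm over their backs; the gripper's body (76 mm by 85 mm) begins 54 mm behind the grasp point. The pads swing forward as they close: fully open they stand 13 mm farther back than shut.
Start: joints at [72.399, 7.471, 85.268, -0, 87.261, -4.893], TCP at [131.969, 585.311, 231.292] pointing down, gripper open.
Joint ranges: [-169.43, 169.43], [-51.17, 129.36], [1.28, 143.12], [-76.62, 256.62], [0, 156.53], [-152.29, 152.29]. Speed limits (degrees/s): [136.94, 136.94, 159.86, 180, 180, 180].

## Interface

Orientations are given as [roll, pitch, yaw] about the fixed x, y, z axes, in that order (R = Rz(yaw) Ry(pitch) Rx(roll)).
In Python, from bench import * gives the robot as it stands.
- The arm moves only by the shell command python3 -m pendant 'ROWS' [OPENING] [FORCE]. ROWS is JSON, a list that holds one entry, the list of rows, each a list of 4 numbers: the shift along the tool's x, y, z normalised to -1 to 1, where 1 is 0.02 m, then the turn about the tool's z normalised to -1 to 1, where 1 is 0.08 rad. A call has exactly 10 rows; each row shifts and turns the pose as measured when the row begins, along the tool's axes as they then stand; what a row does not reach is not made up. A row lasts 1/12 s, in which the tool goes at most 41.7 mm and 7.16 degrees, less where a joint would pass 70% of its speed; a pose out of reach is approached as far as the arm can. A call with a number of a shift or a turn outside -1 to 1 is refused whole. A call with a gripper value outside its range is refused whole. OPENING is the gripper's target within -1 to 1 (fully open at 1, half-way at 0, shut at -1), set as the call begins (- or left out, the last holds). The fingers move at their own pace and stop on an object; FORCE is the grip in N (left out, the last holds). Time passes only in rows, so rows that do not move let the fingers close, or fill a call up. It gives the time, the measured TCP pose, the force and the opening at its end, in the units of the state.
- sense(): the state, without advancing time (a new reading comes with each control period).
- snapshot(name): name is "scene" or "top" or "wrist"; returns the picture (420x560x3 uint8, red, green, blue); there is no depth.
- calibration(name): a dict with "mtx" (3x3 intrinsics, pixels), "D" ([k1, k2, p1, p2, k3] as OpenCV has them; the pictures are not rectified), "world_to_cam" (4x4, takes a point from world to camera coordinates); the wrist camera has in their place "hand_eye" (4x4, takes a point from camera to tool coordinates, whose origin is the TCP and whose axes are the tool frame's). Camera axes: x right, y down, z forward; pixel columns grow to the right and rows downward; lengths in mm; the calibration is good to about 2 mm. A picture is of the moment at which its call begins: read the wrist's pose just before it. calibration takes no time and is no camera call.
- hand_in(): hands the job in, once; it reports no verdict.
The state is a dict: "time": time; "joint_pos": joint angles; "qd": joint speeds; "joint_efforts": joint torques, N m; "tool_pos": TCP position; "tcp_rot": TCP orientation; "ft_force": force on the tool from outside, world axes, zero at the start; "wrist_torque": the same for the moment, N m; "finger_gap": finger opening in mm.
Only numpy, scipy, OpenCV 4.12 (cv2) and the standard library are available. Lean on these libraries where they do the work, as an engineer would, in place of code of your own. Each camera call takes 0.05 s, during which the arm holds its last target.

## Working session

There is one attempt and no reset: what is moved stays moved. The work goes in short steps, Python scripts to look and compute and a shell command to move; the robot and the scene stay as the last step left them, time stands still between calls to the robot, and variables do not carry over. Pictures are saved under pics/ and viewed, and the job is handed in when it is done.

```bash
mkdir -p pics; ls
python3 - <<'E'
from bench import *
import cv2
s=sense();print(s)
for n in ["scene","top","wrist"]:
    im=snapshot(n);cv2.imwrite(f"pics/{n}0.png",im[:,:,::-1])
    c=calibration(n);print(n,{k:__import__('numpy').round(v,3).tolist() for k,v in c.items()})
E
```

```text
pics
{'time': 0.0, 'joint_pos': array([ 7.23978231e+01,  7.51633646e+00,  8.53295154e+01,  2.62064338e-04,
        8.72601423e+01, -4.89355733e+00]), 'qd': array([ 0.05923554, -0.02424899, -0.03089696, -0.06439953,  0.04960827,
       -0.02866549]), 'joint_efforts': array([-2.40223534e-05, -5.69429147e+01, -5.00536323e+01, -4.37455346e-04,
        1.53802283e-02, -2.81826470e-05]), 'tool_pos': array([131.81246782, 584.78503812, 230.22934838]), 'tcp_rot': array([-1.79990697e+02,  1.05585489e-01,  7.72913762e+01]), 'ft_force': array([-0.02384092, -0.10328088, -0.07000246]), 'wrist_torque': array([-0.01552784, -0.00405633, -0.00080686]), 'finger_gap': 85.55767420130289}
scene {'mtx': [[418.446, 0.0, 285.878], [0.0, 418.446, 204.101], [0.0, 0.0, 1.0]], 'D': [-0.029, 0.0, 0.0, 0.0, 0.0], 'world_to_cam': [[-0.901, -0.433, 0.016, 438.989], [-0.337, 0.678, -0.653, 191.948], [0.272, -0.594, -0.757, 1284.809], [0.0, 0.0, 0.0, 1.0]]}
top {'mtx': [[467.815, 0.0, 280.516], [0.0, 467.815, 206.88], [0.0, 0.0, 1.0]], 'D': [-0.066, 0.0, 0.0, 0.0, 0.0], 'world_to_cam': [[-0.272, -0.962, 0.002, 156.655], [-0.938, 0.265, -0.222, 491.888], [0.213, -0.062, -0.975, 1536.761], [0.0, 0.0, 0.0, 1.0]]}
wrist {'mtx': [[355.181, 0.0, 279.406], [0.0, 355.181, 209.03], [0.0, 0.0, 1.0]], 'D': [-0.005, 0.0, 0.0, 0.0, 0.0], 'hand_eye': [[1.0, -0.0, -0.001, -0.543], [0.0, 0.965, 0.263, -66.052], [0.0, -0.263, 0.965, -142.582], [0.0, 0.0, 0.0, 1.0]]}
```

View pics/scene0.png

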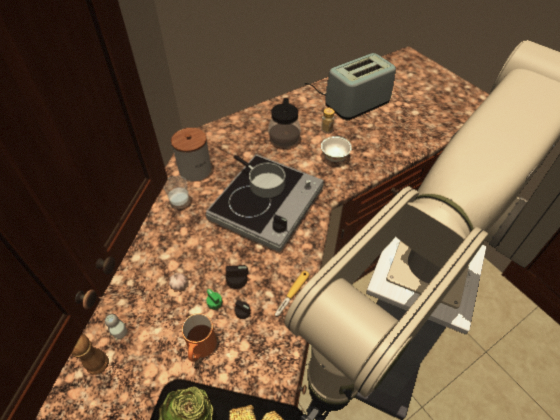

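View pics/top0.png

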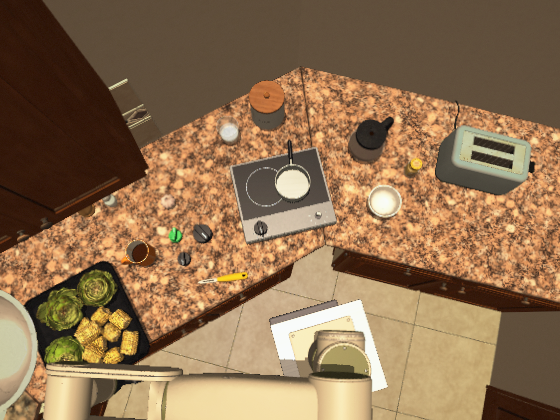

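View pics/wrist0.png

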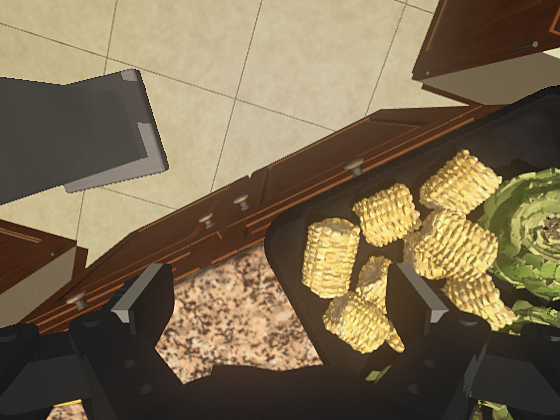

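The top view shows a hotplate at (283,195), the pan at (292,182), the spindle near (319,215) and the fitted knob at (261,228). There are three loose knobs: green at (175,235), a larger black one at (203,233) and a smaller black one at (185,258). The smaller black one is the one I want. I'll zoom in next.

Run:
```python
import cv2
im=cv2.imread("pics/top0.png")
cv2.imwrite("pics/top0a.png",cv2.resize(im[140:250,220:345],None,fx=5,fy=5,interpolation=cv2.INTER_CUBIC))
cv2.imwrite("pics/top0b.png",cv2.resize(im[215:290,120:250],None,fx=6,fy=6,interpolation=cv2.INTER_CUBIC))
im=cv2.imread("pics/scene0.png")
cv2.imwrite("pics/scene0a.png",cv2.resize(im[145:330,180:335],None,fx=3.2,fy=3.2,interpolation=cv2.INTER_CUBIC))
```

```text
(no output)
```

View pics/top0a.png

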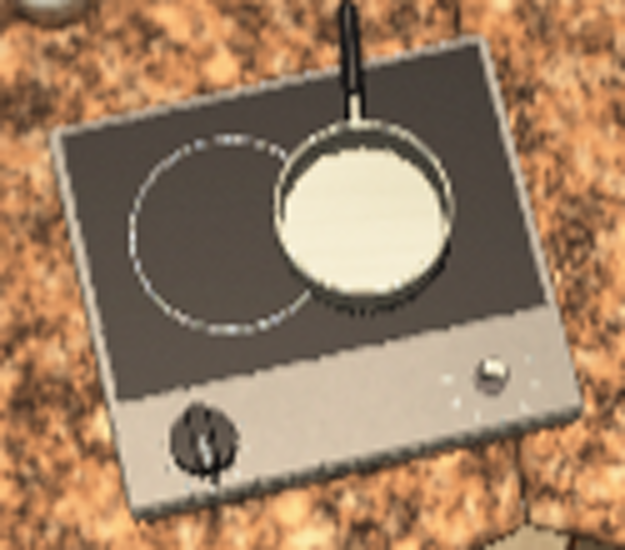

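View pics/top0b.png

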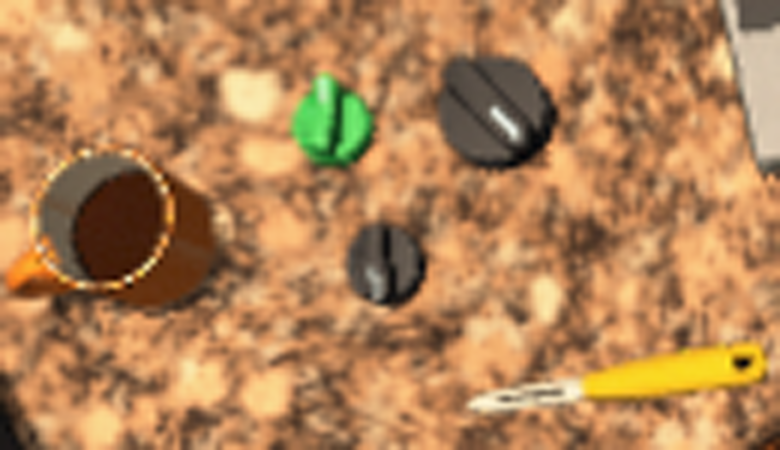

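View pics/scene0a.png

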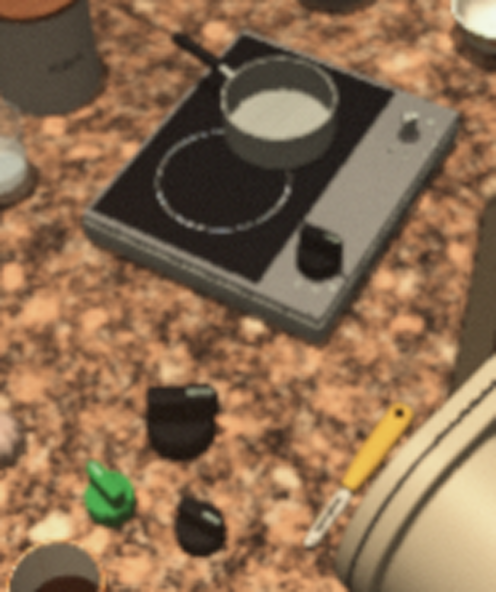

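```bash
cat > h.py <<'E'
import numpy as np, cv2
from bench import *
def ray(name,uv,T=None):
    c=calibration(name); p=cv2.undistortPoints(np.array(uv,float).reshape(-1,1,2),np.array(c["mtx"]),np.array(c["D"])).reshape(-1,2)
    d=np.c_[p,np.ones(len(p))]
    M=np.linalg.inv(np.array(c["world_to_cam"])) if T is None else T@np.array(c["hand_eye"])
    return M[:3,3],d@M[:3,:3].T
def plane(name,uv,z,T=None):
    o,d=ray(name,uv,T); return o+d*((z-o[2])/d[:,2])[:,None]
def tcpT(s):
    from scipy.spatial.transform import Rotation as R
    T=np.eye(4);T[:3,:3]=R.from_euler('xyz',s["tcp_rot"],degrees=True).as_matrix();T[:3,3]=s["tool_pos"];return T
E
python3 - <<'E'
from h import *
top=lambda x,y,z,f=5,ox=220,oy=140:plane("top",[[x/f+ox-.4,y/f+oy-.4]],z)[0]
print("dist BL corner etc z=50")
for n,p in dict(TL=(52,132),TR=(482,38),BR=(580,408),BL=(137,512)).items(): print(n,top(*p,50).round(1))
# ring
pts=np.array([[228,137],[130,235],[228,330],[148,177],[155,290],[285,315],[270,147],[180,148],[180,320]])
w=np.array([top(*p,50)[:2] for p in pts])
A=np.c_[2*w,np.ones(len(w))];s=np.linalg.lstsq(A,(w**2).sum(1),rcond=None)[0]
print("ring",s[:2],"r",np.sqrt(s[2]+s[:2]@s[:2]))
print("spindle tip",top(491,368,76))
print("fitted knob top",top(205,455,100), )
# pan rim ellipse, z=100 ; outer
pts=np.array([[363,118],[275,208],[453,208],[363,298],[300,143],[425,143]])
w=np.array([top(*p,100)[:2] for p in pts]);
A=np.c_[2*w,np.ones(len(w))];s=np.linalg.lstsq(A,(w**2).sum(1),rcond=None)[0]
print("pan",s[:2],"r",np.sqrt(s[2]+s[:2]@s[:2]),w.round(0).tolist())
print("handle end",top(348,2,107), "start",top(356,110,100))
k=lambda x,y,z:top(x,y,z,6,120,215)
print("knob bar tail/nose z46",k(382,225,46),k(376,300,46),"skirt center z22",k(387,263,22))
sc=lambda x,y,z:plane("scene",[[x/3.2+180-.4,y/3.2+145-.4]],z)[0]
print("scene: spindle",sc(409,115,76),"ring c",sc(224,182,50),"pan rim",sc(279,98,100),"knob line",sc(205,515,46),"knob", sc(201,530,22))
E
```

```text
dist BL corner etc z=50
TL [705.6 146.5  50. ]
TR [ 690.6 -162.1   50. ]
BR [ 418.3 -149.6   50. ]
BL [431.2 158.   50. ]
ring [601.77741309  46.24471099] r 68.97383358308004
spindle tip [456.59834036 -95.81643105  76.        ]
fitted knob top [447.32033697 104.21645275 100.        ]
pan [580.95837351 -42.25964038] r 61.237669339396625 [[641.0, -59.0], [596.0, 15.0], [564.0, -100.0], [521.0, -24.0], [636.0, -13.0], [613.0, -94.0]]
handle end [721.2917404  -71.53386612 107.        ] start [647.78898114 -56.18789803 100.        ]
knob bar tail/nose z46 [456.71142842 373.26917878  46.        ] [416.74631351 386.16825575  46.        ] skirt center z22 [439.16499625 379.45647893  22.        ]
scene: spindle [ 455.98479681 -100.58525313   76.        ] ring c [597.14270652  48.89492794  50.        ] pan rim [578.71382582 -40.86943921 100.        ] knob line [431.46027257 383.63723875  46.        ] knob [434.94230925 387.48535849  22.        ]
```

```bash
cat >> h.py <<'E'
def togo(x,y,z,yaw=None):
    s=sense();T=tcpT(s);d=T[:3,:3].T@(np.array([x,y,z])-s["tool_pos"])
    print("t",round(s["time"],2),"tcp",s["tool_pos"].round(1),"rot",s["tcp_rot"].round(1),"F",s["ft_force"].round(1),"gap",round(s["finger_gap"],1),"j",s["joint_pos"].round(0))
    print("units x,y,z:",(d/20).round(2), "turn units:", None if yaw is None else round(-((np.radians(yaw-s["tcp_rot"][2])+np.pi/2)%np.pi-np.pi/2)/.08,2))
E
python3 - <<'E'
import bench;print([n for n in dir(bench) if not n.startswith('_')])
from h import *
try: print(hold_point_z)
except Exception as e: print(e)
togo(570,-42,170)
E
```

```text
['PlanningError', 'calibration', 'hand_in', 'hold_point_z', 'sense', 'snapshot']
18.700000000000003
t 0.15 tcp [131.8 584.9 230.5] rot [-1.80e+02  1.00e-01  7.73e+01] F [ 0.9 -0.2  0.7] gap 85.3 j [72.  8. 85.  0. 87. -5.]
units x,y,z: [-25.75  28.27   3.06] turn units: None
```

```bash
python3 -m pendant '[[[-0.5,0.5,0,0],[-0.9,1,0,0],[-0.9,1,0,0],[-0.9,1,0,0],[-0.9,1,0,0],[-0.9,1,0,0],[-0.9,1,0,0],[-0.9,1,0,0],[-0.9,1,0,0],[-0.9,1,0,0]]]' -1 20
python3 -m pendant '[[[-0.9,1,0,0],[-0.9,1,0,0],[-0.9,1,0,0],[-0.9,1,0,0],[-0.9,1,0,0],[-0.9,1,0,0],[-0.9,1,0,0],[-0.9,1,0,0],[-0.9,1,0,0],[-0.9,1,0,0]]]'
python3 -c "from h import *;togo(570,-42,170)"
```

```text
time: 0.98
tool_pos: [280.2, 368.2, 225.9]
tcp_rot: [-179.8, 0.4, 77.8]
ft_force: [0.6, -0.7, 1.2]
finger_gap: 0.1
time: 1.82
tool_pos: [441.8, 137.0, 224.7]
tcp_rot: [-179.7, 0.5, 77.8]
ft_force: [0.3, 0.8, 0.1]
finger_gap: -0.1
t 1.82 tcp [441.8 137.  224.7] rot [-179.7    0.5   77.8] F [0.3 0.8 0.1] gap -0.1 j [ 11. -14. 106.  -0.  88. -67.]
units x,y,z: [-7.37  8.17  2.76] turn units: None
```

```bash
python3 -m pendant '[[[-0.9,1,0.2,0],[-0.9,1,0.2,0],[-0.9,1,0.2,0],[-0.9,1,0.2,0],[-0.9,1,0.2,0],[-0.9,1,0.2,0],[-0.9,1,0.2,0],[-0.7,0.8,0.2,0],[-0.4,0.4,0.2,0],[0,0,0,0]]]'
python3 - <<'E'
from h import *
import pickle
togo(575,-42,90)
s=sense();im=snapshot("wrist");cv2.imwrite("pics/w1.png",im[:,:,::-1]);pickle.dump(tcpT(s),open("w1.pkl","wb"))
E
```

```text
time: 2.65
tool_pos: [576.0, -57.6, 184.6]
tcp_rot: [-179.6, 0.5, 77.5]
ft_force: [-0.1, 0.1, 0.0]
finger_gap: 0.2
t 2.65 tcp [576.  -57.6 184.6] rot [-179.6    0.5   77.5] F [-0.1  0.1  0. ] gap 0.2 j [-10.   6.  92.  -0.  83. -88.]
units x,y,z: [ 0.79 -0.18  4.73] turn units: None
```

View pics/w1.png

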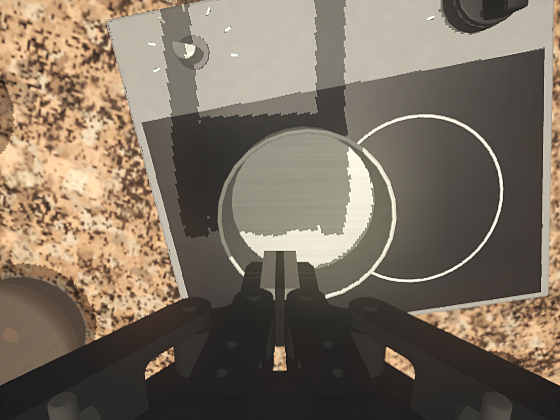

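```bash
cat >> h.py <<'E'
def circ(w):
    w=w[:,:2];A=np.c_[2*w,np.ones(len(w))];s=np.linalg.lstsq(A,(w**2).sum(1),rcond=None)[0]
    return s[:2].round(1),round(float(np.sqrt(s[2]+s[:2]@s[:2])),1)
E
python3 - <<'E'
from h import *
import pickle
T=pickle.load(open("w1.pkl","rb"))
P=lambda uv,z:plane("wrist",uv,z,T)
print("ring",circ(P([(423,115),(502,190),(410,281),(480,140),(475,255),(362,140),(373,272)],50)))
print("pan",circ(P([(219,213),(396,213),(307,128),(250,152),(370,158),(236,265),(384,254)],100)))
print("spindle",P([(188,50)],76),"fingertip",P([(279,252)],185))
E
python3 -c "
import cv2;im=cv2.imread('pics/w1.png');cv2.imwrite('pics/w1a.png',cv2.resize(im[10:100,130:260],None,fx=6,fy=6,interpolation=cv2.INTER_CUBIC))"
```

```text
ring (array([603.2,  47.1]), 68.0)
pan (array([582.4, -41.7]), 58.6)
spindle [[458.89724633 -94.82692588  76.        ]] fingertip [[567.94849476 -56.62812634 185.        ]]
```

View pics/w1a.png

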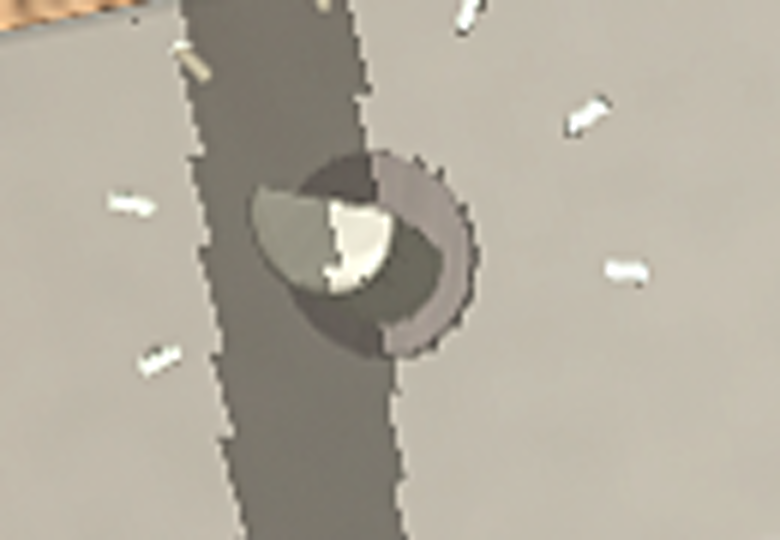

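Run:
```python
from h import *
import pickle
T=pickle.load(open("w1.pkl","rb"))
a,b=plane("wrist",[(130+253/6-.4,10+187/6-.4),(130+393/6-.4,10+208/6-.4)],76,T)
arc=plane("wrist",[(130+335/6-.4,10+295/6-.4)],76,T)[0]
d=(b-a)[:2];L=np.hypot(*d);d/=L;n=np.array([-d[1],d[0]]);n=n if n[0]<0 else -n
c=(a+b)[:2]/2-2*n
print("chord",L,"normal yaw",np.degrees(np.arctan2(n[1],n[0])),"center",c,"arc",arc, np.hypot(*(arc[:2]-c)))
togo(582.4,-41.7,70)
```

```text
chord 15.320229295210098 normal yaw 159.41412981499437 center [455.7504633  -97.17814121] arc [463.69157305 -97.99181884  76.        ] 7.982687219950568
t 2.7 tcp [575.6 -56.7 184.9] rot [-179.6    0.5   77.5] F [-0.5 -0.1 -0.5] gap -0.2 j [-10.   6.  92.  -0.  83. -88.]
units x,y,z: [0.85 0.21 5.74] turn units: None
```

```bash
python3 -m pendant '[[[0.6,0.1,0.5,0],[0.2,0.1,0.8,0],[0,0,0.9,0],[0,0,0.9,0],[0,0,0.9,0],[0,0,0.8,0],[0,0,0.5,0],[0,0,0.2,0],[0,0,0,0],[0,0,0,0]]]'
python3 -c "from h import *;togo(582.4,-41.7,68)"
```

```text
time: 3.53
tool_pos: [579.9, -23.9, 69.6]
tcp_rot: [-179.6, 0.2, 78.1]
ft_force: [-0.6, 0.7, 0.4]
finger_gap: -0.0
t 3.53 tcp [579.9 -23.9  69.6] rot [-179.6    0.2   78.1] F [-0.6  0.7  0.4] gap -0.0 j [ -7.  13.  97.  -0.  71. -85.]
units x,y,z: [-0.85  0.31  0.08] turn units: None
```

```bash
python3 -m pendant '[[[0,0.35,0,0],[0.2,0,0,0],[0.3,0,0,0],[0.3,0,0,0],[0.3,0,0,0],[0.3,0,0,0],[0.3,0,0,0],[0.3,0,0,0],[0.1,0,0,0],[0,0,0,0]]]'
python3 - <<'E'
from h import *
togo(582.4,-41.7,68)
im=snapshot("wrist");cv2.imwrite("pics/w2.png",im[:,:,::-1])
E
```

```text
time: 4.37
tool_pos: [600.4, 19.5, 74.5]
tcp_rot: [179.9, 0.2, 78.1]
ft_force: [-0.9, -2.8, 0.5]
finger_gap: -0.2
t 4.37 tcp [600.4  19.5  74.5] rot [179.9   0.2  78.1] F [-0.9 -2.8  0.5] gap -0.2 j [ -3.  15.  94.  -0.  71. -81.]
units x,y,z: [-3.18 -0.25  0.34] turn units: None
```

View pics/w2.png

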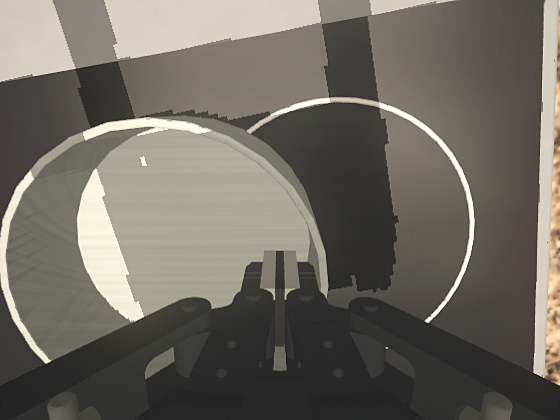

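```bash
cat > m.py <<'E'
from h import *
from scipy.optimize import least_squares
def panfit(img,T,uv0,zr=100,r=60):
    pass
E
python3 - <<'E'
from h import *
T=tcpT(sense())
P=lambda uv,z:plane("wrist",uv,z,T)
w=P([(1,235),(155,118),(62,153),(16,195),(250,146),(302,200),(327,265)],100)
print(circ(w),w.round(0)[:,:2].tolist())
print("ring",circ(P([(340,98),(473,220),(430,322),(436,140),(464,180),(262,127)],50)))
E
```

```text
(array([587.3, -20.4]), 59.2) [[556.0, -72.0], [529.0, -7.0], [533.0, -40.0], [544.0, -61.0], [544.0, 21.0], [565.0, 34.0], [591.0, 38.0]]
ring (array([603.7,  46.7]), 68.3)
```

```bash
python3 -c "from h import *;togo(613.4,87.8,72)"; python3 -m pendant '[[[0.3,0,0.05,0],[0.3,0,0.1,0],[0.3,0,0.05,0],[0.3,0,0.05,0],[0.3,0,0.05,0],[0.3,0,0.05,0],[0.3,0,0.05,0],[0.2,0,0,0],[0.1,0,0,0],[0,0,0,0]]]'
python3 - <<'E'
from h import *
togo(613.4,87.8,68)
im=snapshot("wrist");cv2.imwrite("pics/w3.png",im[:,:,::-1])
E
```

```text
t 4.42 tcp [600.4  19.5  74.5] rot [179.9   0.2  78.1] F [ 0.8 -0.4  0.5] gap -0.0 j [ -3.  15.  94.  -0.  71. -81.]
units x,y,z: [ 3.48 -0.07  0.11] turn units: None
time: 5.25
tool_pos: [612.5, 69.0, 67.2]
tcp_rot: [179.8, 0.3, 78.0]
ft_force: [-1.2, -4.2, 2.9]
finger_gap: 0.1
t 5.25 tcp [612.5  69.   67.2] rot [179.8   0.3  78. ] F [-1.2 -4.2  2.9] gap 0.1 j [  2.  17.  92.  -0.  71. -76.]
units x,y,z: [ 0.93 -0.15 -0.05] turn units: None
```

View pics/w3.png

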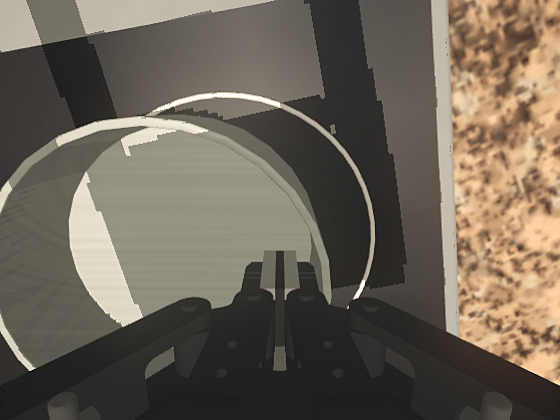

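```bash
python3 -m pendant '[[[0.2,-0.05,0,0],[0.2,-0.05,0,0],[0.2,0,0,0],[0.15,0,0,0],[0.1,0,0,0],[0,0,0,0],[-0.2,0,0,0],[-0.3,0,0,0],[0,0,-0.6,0],[0,0,-1,0]]]'
python3 -c "from h import *;togo(613.4,87.8,68)"
python3 -m pendant '[[[0,-0.5,-1,0],[0,-0.5,-1,0],[0,-0.5,-1,0],[0,-0.5,-0.8,0],[0,-0.5,-0.5,0],[0,-0.5,0,0],[0,-0.5,0,0],[0,-0.2,0,0],[0,0,0,0],[0,0,0,0]]]'
python3 - <<'E'
from h import *
import pickle
togo(613.4,87.8,68)
pickle.dump(tcpT(sense()),open("w4.pkl","wb"))
im=snapshot("wrist");cv2.imwrite("pics/w4.png",im[:,:,::-1])
E
```

```text
time: 6.13
tool_pos: [607.3, 78.1, 94.2]
tcp_rot: [-179.6, 0.3, 78.0]
ft_force: [0.5, -0.2, 0.1]
finger_gap: -0.6
t 6.13 tcp [607.3  78.1  94.2] rot [-179.6    0.3   78. ] F [ 0.5 -0.2  0.1] gap -0.6 j [  3.  16.  91.  -0.  74. -75.]
units x,y,z: [0.55 0.21 1.3 ] turn units: None
time: 6.97
tool_pos: [534.5, 94.3, 197.6]
tcp_rot: [179.8, -0.1, 77.9]
ft_force: [0.6, -0.3, 0.1]
finger_gap: -0.2
t 6.97 tcp [534.5  94.3 197.6] rot [ 1.798e+02 -1.000e-01  7.790e+01] F [ 0.6 -0.3  0.1] gap -0.2 j [  5.  -1.  97.   0.  83. -73.]
units x,y,z: [0.5 3.9 6.5] turn units: None
```

View pics/w4.png

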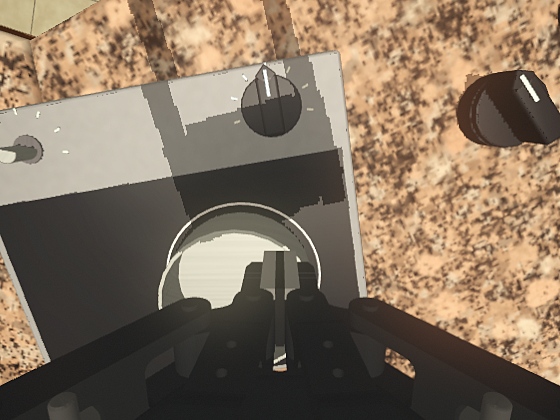

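Run:
```python
from h import *
for n in ["top","scene"]:
    im=snapshot(n)[:,:,::-1]
    c=im[140:250,220:345] if n=="top" else im[145:255,200:335]
    cv2.imwrite(f"pics/{n}4.png",cv2.resize(c,None,fx=5,fy=5,interpolation=cv2.INTER_CUBIC))
```

```text
(no output)
```

View pics/top4.png

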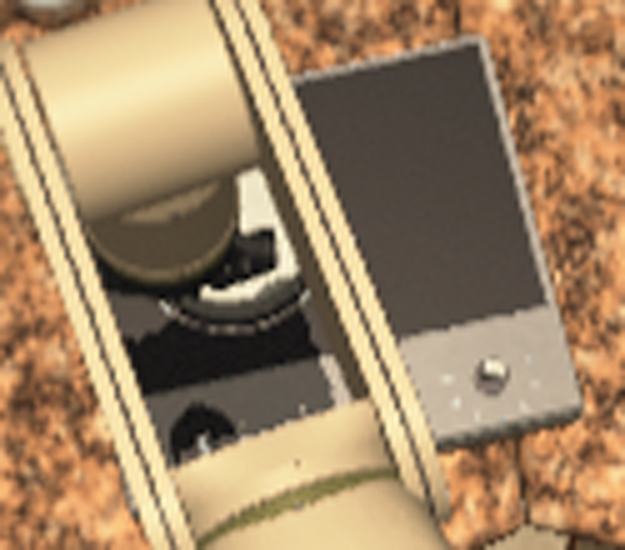

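View pics/scene4.png

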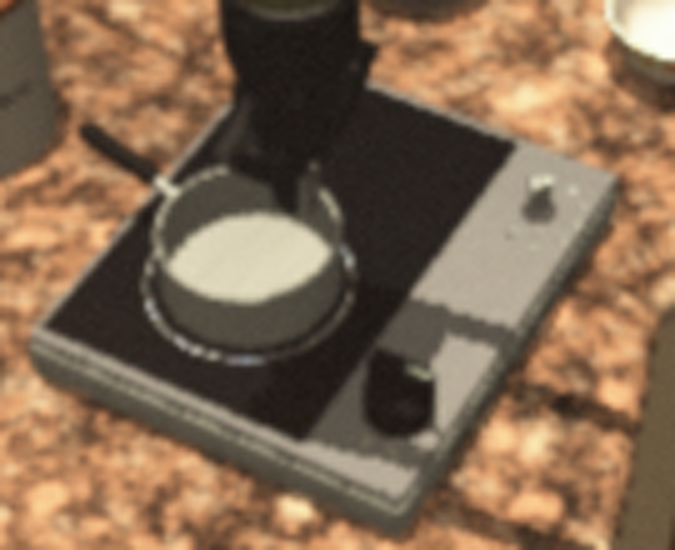

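Run:
```python
from h import *
f=lambda L,z:plane("scene",[(x/5+200-.4,y/5+145-.4) for x,y in L],z)
w=f([(152,232),(345,232),(165,275),(330,280),(248,306),(160,205)],100);print("pan",circ(w),w.round(0)[:,:2].tolist())
w=f([(143,295),(353,270),(175,340),(245,360),(320,335),(345,305)],50);print("ring",circ(w))
import pickle
T=pickle.load(open("w4.pkl","rb"))
w=plane("wrist",[(241,204),(316,250),(298,228),(200,216),(173,247)],50,T);print("ring w",circ(w))
w=plane("wrist",[(159,300),(165,275),(178,252),(225,232)],100,T);print("pan w",circ(w))
togo(470,85,200)
```

```text
pan (array([595.1,  47.8]), 63.1) [[652.0, 75.0], [541.0, 20.0], [626.0, 103.0], [531.0, 60.0], [566.0, 102.0], [659.0, 52.0]]
ring (array([601.4,  44.6]), 69.6)
ring w (array([604.3,  46.6]), 68.5)
pan w (array([599.5,  45.8]), 57.2)
t 7.12 tcp [534.6  94.1 196.9] rot [ 1.798e+02 -1.000e-01  7.790e+01] F [-0.  -0.2 -0.2] gap -0.1 j [  5.  -1.  97.   0.  83. -73.]
units x,y,z: [-1.12 -3.06 -0.16] turn units: None
```

```bash
python3 -m pendant '[[[-0.5,0.6,0,0],[-0.5,0.6,0,0],[-0.5,0.6,0,0],[-0.5,0.6,0,0],[-0.5,0.6,0,0],[0,0.5,0,0],[0,0.3,0,0],[0,0,0,0],[0,0,0,0],[0,0,0,0]]]'
python3 - <<'E'
from h import *
import pickle
togo(603,47,75)
pickle.dump(tcpT(sense()),open("w5.pkl","wb"))
im=snapshot("wrist");cv2.imwrite("pics/w5.png",im[:,:,::-1])
E
```

```text
time: 7.95
tool_pos: [606.0, 16.5, 192.6]
tcp_rot: [-179.9, 0.0, 77.6]
ft_force: [-0.1, 0.7, -1.5]
finger_gap: 0.0
t 7.95 tcp [606.   16.5 192.6] rot [-179.9    0.    77.6] F [-0.1  0.7 -1.5] gap 0.0 j [ -3.  10.  87.  -0.  84. -81.]
units x,y,z: [ 1.46 -0.46  5.88] turn units: None
```

View pics/w5.png

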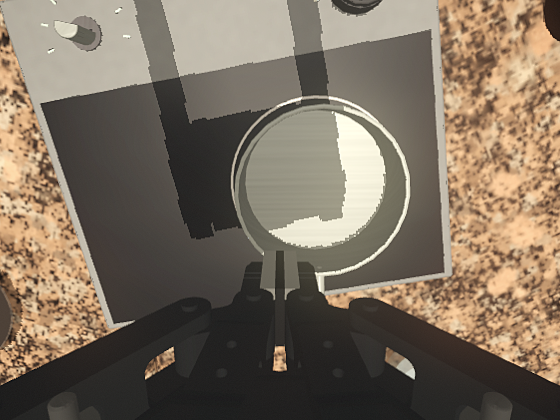

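Run:
```python
import cv2;im=cv2.imread('pics/w5.png');cv2.imwrite('pics/w5a.png',cv2.resize(im[85:290,220:420],None,fx=2.9,fy=2.9,interpolation=cv2.INTER_CUBIC))
```

```text
(no output)
```

View pics/w5a.png

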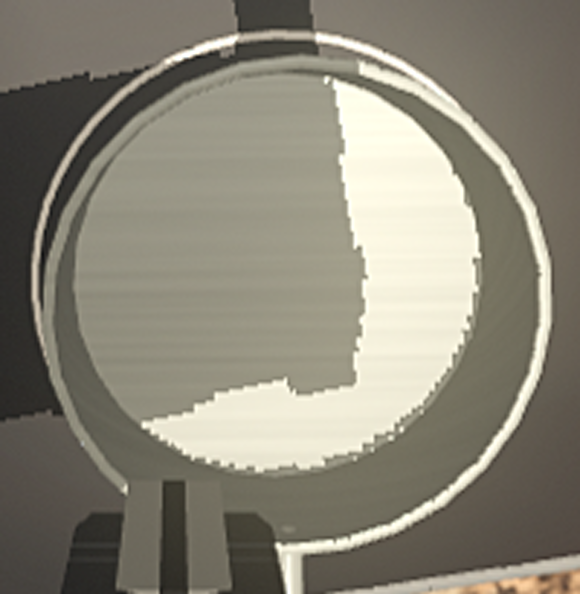

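Run:
```python
from h import *
import pickle
T=pickle.load(open("w5.pkl","rb"))
f=lambda L,z:plane("wrist",[(x/2.9+220-.3,y/2.9+85-.3) for x,y in L],z,T)
w=f([(45,300),(290,56),(551,290),(530,390),(320,553),(430,517),(90,455),(110,145)],100);print("pan",circ(w),np.hypot(*(w[:,:2]-circ(w)[0]).T).round(1))
w=f([(32,270),(285,30),(150,77),(62,170),(370,45),(100,120),(440,90)],50);print("ring",circ(w),np.hypot(*(w[:,:2]-[603.5,47]).T).round(1))
w=f([(75,270),(480,260),(275,472),(275,73),(460,170),(440,390)],53);print("floor",circ(w))
```

```text
pan (array([600.9,  46.6]), 59.4) [59.1 59.9 59.3 58.5 59.5 60.1 59.3 59.3]
ring (array([604.2,  47.3]), 69.8) [69.8 70.  68.4 69.1 69.9 68.3 68.7]
floor (array([600.4,  47. ]), 56.5)
```

```bash
python3 -c "from h import *;togo(615,47,75)"; python3 -m pendant '[[[0.6,0,0.3,0],[0.6,-0.1,0.6,0],[0.1,0,0.8,0],[0,0,0.8,0],[0,0,0.8,0],[0,0,0.8,0],[0,0,0.7,0],[0,0,0.4,0],[0,0,0.1,0],[0,0,0,0]]]'
python3 -c "from h import *;togo(640,47,72)"
```

```text
t 8.0 tcp [605.8  16.7 192.6] rot [-179.9    0.    77.6] F [ 0.   0.2 -0.3] gap 0.2 j [ -3.  10.  87.  -0.  84. -81.]
units x,y,z: [1.58 0.14 5.88] turn units: None
time: 8.83
tool_pos: [605.2, 58.1, 75.9]
tcp_rot: [-179.7, -0.1, 78.2]
ft_force: [-0.8, 0.6, -0.0]
finger_gap: 0.1
t 8.83 tcp [605.2  58.1  75.9] rot [-1.797e+02 -1.000e-01  7.820e+01] F [-0.8  0.6 -0. ] gap 0.1 j [  1.  16.  92.   0.  72. -78.]
units x,y,z: [-0.19  1.82  0.18] turn units: None
```

```bash
python3 -m pendant '[[[0,0.3,0.05,0],[0,0.3,0.05,0],[0,0.3,0,0],[0,0.2,0,0],[0,0.2,0,0],[0,0.1,0,0],[0,0,0,0],[0,0,0,0],[0,0,0,0],[0,0,0,0]]]'
python3 -c "from h import *;togo(645,48,72)"
```

```text
time: 9.67
tool_pos: [639.4, 52.1, 78.4]
tcp_rot: [179.8, -0.2, 78.1]
ft_force: [-0.2, -0.2, 0.6]
finger_gap: 0.1
t 9.67 tcp [639.4  52.1  78.4] rot [179.8  -0.2  78.1] F [-0.2 -0.2  0.6] gap 0.1 j [ -0.  20.  87.   0.  73. -78.]
units x,y,z: [-0.14  0.31  0.32] turn units: None
```

```bash
python3 -m pendant '[[[0,0.1,0.1,0],[0,0.1,0.1,0],[0,0.1,0,0],[0,0,0,0],[0,0,0,0],[0,0,0,0],[0,0,0,0],[0,0,0,0],[0,0,0,0],[0,0,0,0]]]'
python3 - <<'E'
from h import *
togo(645,48,72)
im=snapshot("wrist");cv2.imwrite("pics/w6.png",im[:,:,::-1])
E
```

```text
time: 10.5
tool_pos: [644.9, 51.0, 73.5]
tcp_rot: [179.9, -0.2, 78.2]
ft_force: [-0.3, 0.3, 0.2]
finger_gap: -0.3
t 10.5 tcp [644.9  51.   73.5] rot [179.9  -0.2  78.2] F [-0.3  0.3  0.2] gap -0.3 j [ -0.  21.  86.   0.  73. -78.]
units x,y,z: [-0.14  0.03  0.07] turn units: None
```

View pics/w6.png

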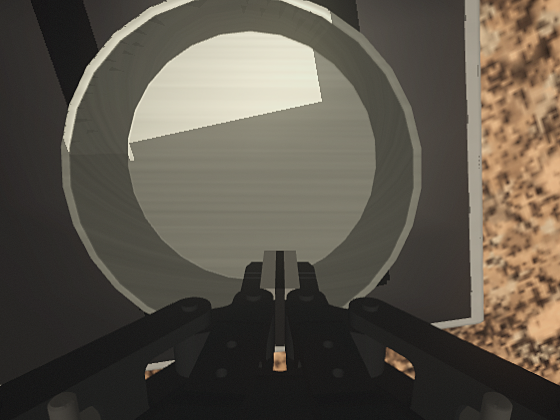

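Run:
```python
from h import *
T=tcpT(sense())
f=lambda L,z:plane("wrist",L,z,T)
w=f([(62,165),(421,160),(69,110),(405,90),(410,225),(90,243),(355,28),(120,285),(396,262)],100);print(circ(w),np.hypot(*(w[:,:2]-circ(w)[0]).T).round(1))
w=f([(128,155),(376,155),(252,31),(252,278)],53);print(circ(w))
```

```text
(array([600.3,  47.5]), 58.9) [59.7 58.7 59.3 58.9 58.5 57.9 58.4 58.6 60.1]
(array([601. ,  46.9]), 56.8)
```

```bash
python3 -m pendant '[[[0,0.1,0,0],[0,0.1,0,0],[0,0,0,0],[0,0,0,0],[0,0,0,0],[0,0,0,0],[0,0,0,0],[0,0,0,0],[0,0,0,0],[0,0,0,0]]]'
python3 - <<'E'
from h import *
togo(645,48,72)
im=snapshot("wrist");cv2.imwrite("pics/w7.png",im[:,:,::-1])
E
```

```text
time: 11.38
tool_pos: [648.2, 50.2, 73.4]
tcp_rot: [-179.9, -0.2, 78.2]
ft_force: [-1.8, -0.3, 1.5]
finger_gap: -0.0
t 11.38 tcp [648.2  50.2  73.4] rot [-179.9   -0.2   78.2] F [-1.8 -0.3  1.5] gap -0.0 j [ -0.  22.  85.   0.  73. -78.]
units x,y,z: [-0.14 -0.13  0.07] turn units: None
```

View pics/w7.png

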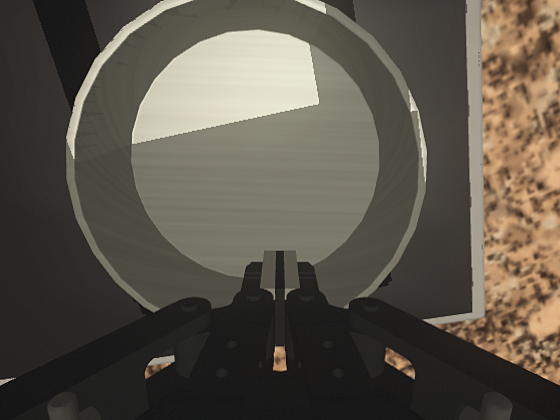

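```bash
python3 - <<'E'
from h import *
T=tcpT(sense())
f=lambda L,z:plane("wrist",L,z,T)
w=f([(66,165),(426,160),(73,110),(408,90),(415,222),(94,240)],100);print(circ(w),np.hypot(*(w[:,:2]-circ(w)[0]).T).round(1))
w=f([(131,153),(380,153),(255,29),(255,277)],53);print(circ(w))
togo(648,50,200)
E
python3 -m pendant '[[[0,-0.3,0,0],[0,-0.3,0,0],[0,0,-0.6,0],[0,0,-1,0],[0,0,-1,0],[0,0,-1,0],[0,-0.3,-1,0],[0,-0.3,-1,0],[-0.3,0,-0.4,0],[-0.3,0,0,0]]]'
python3 - <<'E'
from h import *
togo(436,380,200)
import pickle
pickle.dump(tcpT(sense()),open("w8.pkl","wb"))
im=snapshot("wrist");cv2.imwrite("pics/w8.png",im[:,:,::-1])
E
```

```text
(array([602.2,  48.3]), 58.6) [59.5 58.9 58.7 57.9 59.  57.8]
(array([603.8,  47.8]), 56.9)
t 11.43 tcp [648.2  50.2  73.4] rot [-179.9   -0.2   78.2] F [-1.3  0.3  0.5] gap 0.2 j [ -0.  22.  85.   0.  73. -78.]
units x,y,z: [ 0.01 -0.01 -6.33] turn units: None
time: 12.27
tool_pos: [619.5, 44.0, 203.1]
tcp_rot: [179.9, -0.2, 78.3]
ft_force: [-0.7, 0.3, -0.2]
finger_gap: -0.2
t 12.27 tcp [619.5  44.  203.1] rot [179.9  -0.2  78.3] F [-0.7  0.3 -0.2] gap -0.2 j [ -1.  11.  84.   0.  85. -79.]
units x,y,z: [ 14.58 -12.4    0.19] turn units: None
```

View pics/w8.png

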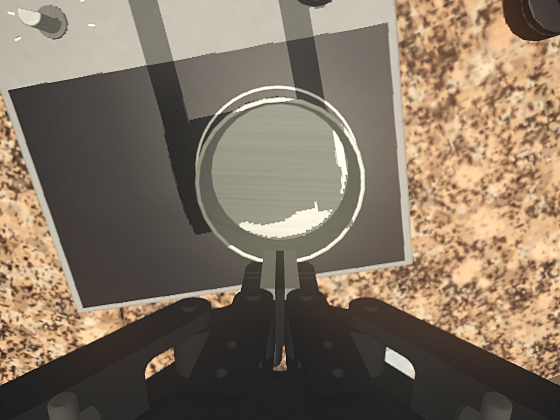

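```bash
python3 -m pendant '[[[0.6,-0.5,0,0],[1,-0.9,0,0],[1,-0.9,0,0],[1,-0.9,0,0],[1,-0.9,0,0],[1,-0.9,0,0],[1,-0.9,0,0],[1,-0.9,0,0],[1,-0.9,0,0],[1,-0.9,0,0]]]' 1 
python3 -m pendant '[[[1,-0.9,0,0],[0.9,-0.9,0,0],[0.8,-0.8,0,0],[0.6,-0.6,0,0],[0.4,-0.4,0,0],[0.2,-0.2,0,0],[0,0,0,0],[0,0,0,0],[0,0,0,0],[0,0,0,0]]]'
python3 - <<'E'
from h import *
togo(436,380,200)
import pickle
pickle.dump(tcpT(sense()),open("w9.pkl","wb"))
im=snapshot("wrist");cv2.imwrite("pics/w9.png",im[:,:,::-1])
E
```

```text
time: 13.15
tool_pos: [479.1, 269.1, 186.8]
tcp_rot: [-179.1, 0.4, 77.5]
ft_force: [1.1, -0.5, 0.1]
finger_gap: 85.7
time: 13.98
tool_pos: [408.2, 366.8, 174.1]
tcp_rot: [-178.2, 1.1, 77.7]
ft_force: [0.1, -0.6, -0.1]
finger_gap: 85.2
t 13.98 tcp [408.2 366.8 174.1] rot [-178.2    1.1   77.7] F [ 0.1 -0.6 -0.1] gap 85.2 j [ 36.   3.  96.   1.  83. -42.]
units x,y,z: [ 0.91  1.18 -1.35] turn units: None
```

View pics/w9.png

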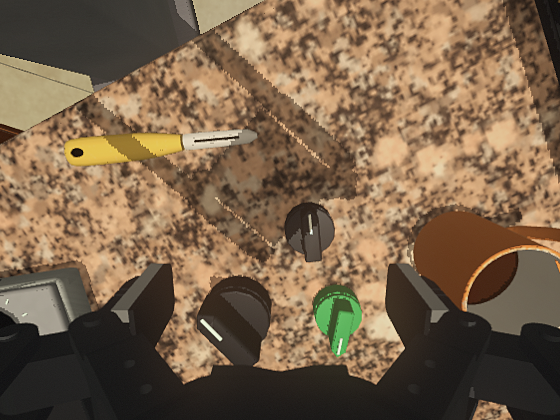

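Run:
```python
import cv2;im=cv2.imread('pics/w9.png');cv2.imwrite('pics/w9a.png',cv2.resize(im[190:380,190:380],None,fx=3.1,fy=3.1,interpolation=cv2.INTER_CUBIC))
cv2.imwrite('pics/w9b.png',cv2.resize(im[195:270,275:345],None,fx=8,fy=8,interpolation=cv2.INTER_CUBIC))
```

```text
(no output)
```

View pics/w9b.png

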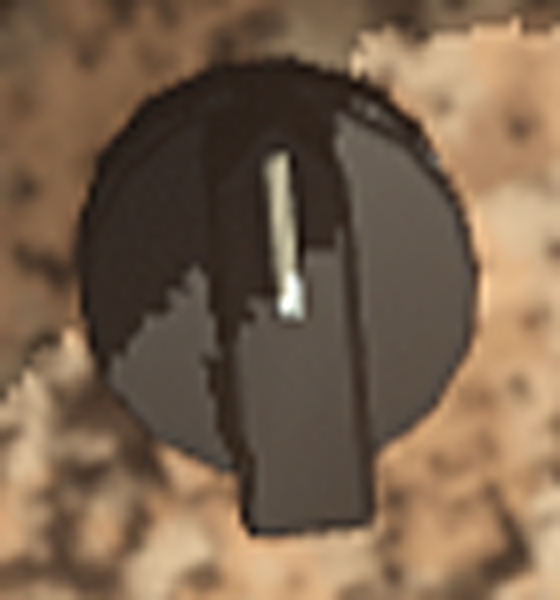

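View pics/w9a.png

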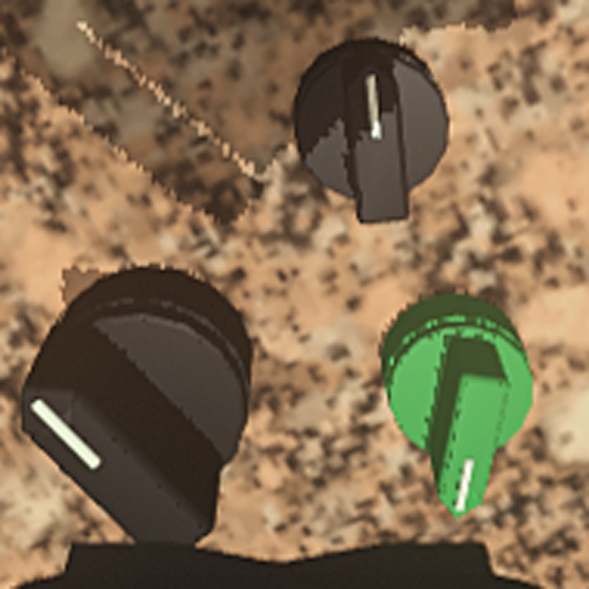

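Run:
```python
from h import *
import pickle
T=pickle.load(open("w9.pkl","rb"))
f=lambda L,z:plane("wrist",[(x/8+275-.45,y/8+195-.45) for x,y in L],z,T)[:,:2]
a,b,c=f([(277,152),(291,315),(310,524)],46)
yaw=lambda d:np.degrees(np.arctan2(d[1],d[0]))
print("pts",a,b,c,"yaw",yaw(a-b),yaw(a-c))
# side edges of bar top
e=f([(245,520),(372,520),(232,340),(352,300)],46);print(e, yaw(e[2]-e[0]),yaw(e[3]-e[1]), np.hypot(*(e[1]-e[0])))
n=(a-c)/np.hypot(*(a-c)); print("axis from tail", c+19*n, "from line outer", a)
w=f([(85,240),(477,290),(280,60),(130,130),(430,140),(140,400),(440,400)],0)
w2=f([(105,330),(475,290),(440,400),(180,450)],22);print("skirt base",circ(np.c_[w,w[:,0]]),"skirt top",circ(w2))
```

```text
pts [419.80227898 385.21583537] [436.62666001 383.31970812] [458.92021973 380.91538482] yaw 173.56983200783102 173.72635268330924
[[457.13198452 374.51768044]
 [459.79131954 387.17476976]
 [437.9795526  377.02271496]
 [436.34801183 389.58383351]] 172.54832227525378 174.13280813686956 12.933443962710571
axis from tail [440.03400462 382.9916504 ] from line outer [419.80227898 385.21583537]
skirt base (array([445.4, 383.7]), 23.7) skirt top (array([443.2, 383.3]), 20.2)
```

```bash
python3 -c "
from h import *
print(plane('top',[(138,251)],101),plane('top',[(175,234)],22))
togo(440.5,383,80,83.5)"
python3 -m pendant '[[[0.3,0.4,0.3,-0.3],[0.3,0.4,0.6,-0.3],[0.3,0.4,0.7,-0.3],[0,0.2,0.7,-0.3],[0,0,0.6,0],[0,0,0.5,0],[0,0,0.2,0],[0,0,0,0],[0,0,0,0],[0,0,0,0]]]' 0
python3 - <<'E'
from h import *
togo(440.5,383,28,83.5)
import pickle
pickle.dump(tcpT(sense()),open("w10.pkl","wb"))
im=snapshot("wrist");cv2.imwrite("pics/w10.png",im[:,:,::-1])
E
```

```text
[[490.14351554 506.12693411 101.        ]] [[529.64438591 390.40715171  22.        ]]
t 14.03 tcp [408.4 366.7 174.2] rot [-178.2    1.1   77.7] F [ 0.1 -0.6 -0.5] gap 85.2 j [ 36.   3.  96.   1.  83. -42.]
units x,y,z: [1.22 1.54 4.64] turn units: -1.26
time: 14.87
tool_pos: [442.8, 375.1, 100.5]
tcp_rot: [-178.4, 0.7, 82.8]
ft_force: [0.0, -0.2, -0.3]
finger_gap: 42.6
t 14.87 tcp [442.8 375.1 100.5] rot [-178.4    0.7   82.8] F [ 0.  -0.2 -0.3] gap 42.6 j [ 35.  12.  95.   1.  75. -48.]
units x,y,z: [ 0.42 -0.06  3.62] turn units: -0.15
```

View pics/w10.png

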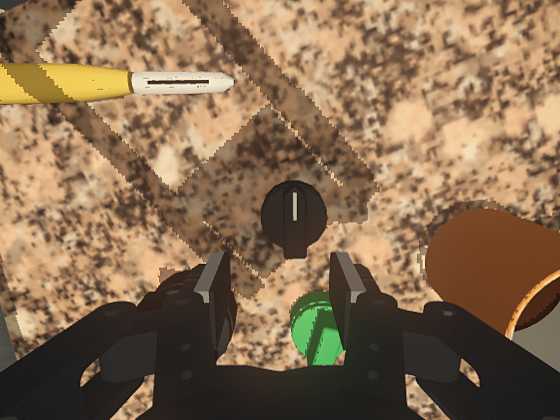

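Run:
```python
from h import *
import pickle
im=cv2.imread('pics/w10.png');cv2.imwrite('pics/w10b.png',cv2.resize(im[170:270,250:340],None,fx=6,fy=6,interpolation=cv2.INTER_CUBIC))
```

```text
(no output)
```

View pics/w10b.png

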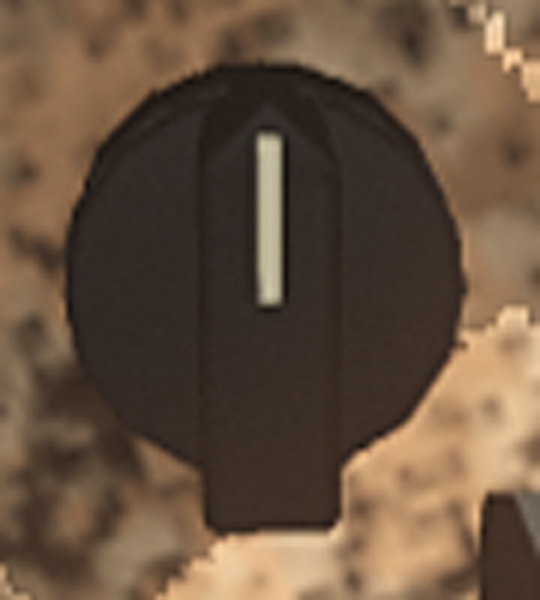

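Run:
```python
from h import *
import pickle
T=pickle.load(open("w10.pkl","rb"))
f=lambda L,z:plane("wrist",[(x/6+250-.4,y/6+170-.4) for x,y in L],z,T)[:,:2]
n,a,b,c=f([(265,105),(268,135),(270,303),(273,530)],46)
d=(n-c)/np.hypot(*(n-c));print(n,c,np.hypot(*(n-c)),"yaw",np.degrees(np.arctan2(d[1],d[0])),"axis",c+19*d,n-26*d)
togo(*(c+19.5*d),27,np.degrees(np.arctan2(d[1],d[0]))-90)
```

```text
[417.24722234 385.17289084] [459.85605949 380.99883118] 42.81279923058177 yaw 174.40502572521748 axis [440.94657634 382.85124763] [443.12335718 382.63800517]
t 14.92 tcp [442.9 375.3 100.8] rot [-178.4    0.7   82.8] F [ 0.9 -0.8  0.4] gap 42.9 j [ 35.  12.  95.   1.  75. -48.]
units x,y,z: [ 0.41 -0.07  3.69] turn units: -0.34
```

```bash
python3 -m pendant '[[[0.3,0,0.3,-0.2],[0.1,-0.05,0.6,-0.1],[0,0,0.7,0],[0,0,0.7,0],[0,0,0.6,0],[0,0,0.3,0],[0,0,0.1,0],[0,0,0,0],[0,0,0,0],[0,0,0,0]]]'
python3 -c "from h import *;togo(442,382.8,26,84.2)"
```

```text
time: 15.75
tool_pos: [441.8, 386.8, 31.7]
tcp_rot: [-178.6, 0.4, 84.6]
ft_force: [-0.5, -0.3, -0.4]
finger_gap: 42.8
t 15.75 tcp [441.8 386.8  31.7] rot [-178.6    0.4   84.6] F [-0.5 -0.3 -0.4] gap 42.8 j [ 36.  17.  96.   1.  68. -49.]
units x,y,z: [-0.2   0.04  0.29] turn units: 0.08
```

```bash
python3 -m pendant '[[[-0.2,0.03,0.2,0],[0,0,0.05,0],[0,0,0,0],[0,0,0,0],[0,0,0,0],[0,0,0,0],[0,0,0,0],[0,0,0,0],[0,0,0,0],[0,0,0,0]]]'
python3 -c "from h import *;togo(442,382.8,26,84.2)"
```

```text
time: 16.58
tool_pos: [444.1, 383.5, 29.5]
tcp_rot: [-178.9, 0.2, 84.5]
ft_force: [0.5, -0.1, 0.7]
finger_gap: 42.9
t 16.58 tcp [444.1 383.5  29.5] rot [-178.9    0.2   84.5] F [ 0.5 -0.1  0.7] gap 42.9 j [ 35.  17.  97.   1.  68. -49.]
units x,y,z: [-0.05 -0.1   0.18] turn units: 0.08
```

```bash
python3 -m pendant '[[[-0.04,-0.1,0.12,0],[0,0,0,0],[0,0,0,0],[0,0,0,0],[0,0,0,0],[0,0,0,0],[0,0,0,0],[0,0,0,0],[0,0,0,0],[0,0,0,0]]]' -1 70
python3 - <<'E'
from h import *
togo(442,382.8,26,84.2)
im=snapshot("wrist");cv2.imwrite("pics/w11.png",im[:,:,::-1])
E
```

```text
time: 17.42
tool_pos: [442.0, 383.1, 27.3]
tcp_rot: [-178.9, 0.2, 84.6]
ft_force: [0.5, -0.7, 1.7]
finger_gap: 12.2
t 17.42 tcp [442.  383.1  27.3] rot [-178.9    0.2   84.6] F [ 0.5 -0.7  1.7] gap 12.2 j [ 36.  17.  97.   1.  67. -49.]
units x,y,z: [-0.01  0.    0.07] turn units: 0.08
```

View pics/w11.png

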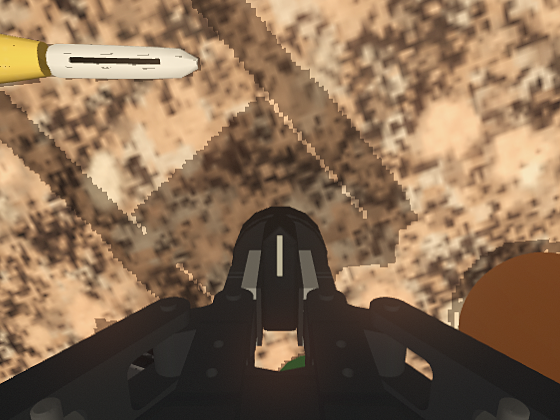

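```bash
python3 - <<'E'
from h import *
import pickle
T=pickle.load(open("w10.pkl","rb"))
f=lambda L,z:plane("wrist",[(x/6+250-.4,y/6+170-.4) for x,y in L],z,T)[:,:2]
n,a,b,c=f([(265,105),(268,133),(270,305),(273,530)],46)
d=(n-c)/np.hypot(*(n-c));ax=c+19.5*d
print("line a,b along from axis",(a-ax)@d,(b-ax)@d)
s=sense();T2=tcpT(s)
ab=plane("wrist",[(280,236),(280,276)],46,T2)
t=(ab-s["tool_pos"])@T2[:3,:3];print("line ends tool frame",t.round(1))
togo(442,383,180)
E
python3 -m pendant '[[[0,0,-0.3,0],[0,0,-0.7,0],[0,0,-1,0],[0,0,-1,0],[0,0,-1,0],[0,0,-1,0],[-0.3,0,-1,0],[-0.6,0,-0.8,0.2],[-1,0,-0.5,0.3],[-1,0,0,0.3]]]'
python3 -c "from h import *;togo(430,-97,180,69.4)"
```

```text
line a,b along from axis 20.61236006993587 3.683471167499301
line ends tool frame [[ -0.4 -21.8 -18.3]
 [ -0.4  -5.8 -18.6]]
t 17.47 tcp [442.  383.1  27.3] rot [-178.9    0.2   84.6] F [-0.  -0.4 -0.5] gap 12.5 j [ 36.  17.  97.   1.  67. -49.]
units x,y,z: [-0.03 -0.15 -7.63] turn units: None
time: 18.3
tool_pos: [435.7, 325.5, 180.7]
tcp_rot: [-178.7, 0.5, 81.0]
ft_force: [0.5, 0.2, -0.8]
finger_gap: 12.5
t 18.3 tcp [435.7 325.5 180.7] rot [-178.7    0.5   81. ] F [ 0.5  0.2 -0.8] gap 12.5 j [ 31.   2.  97.   1.  83. -50.]
units x,y,z: [-20.91   3.02   0.14] turn units: 2.54
```

```bash
python3 -m pendant '[[[-1,0.2,0,0.3],[-1,0.2,0,0.3],[-1,0.2,0,0.3],[-1,0.25,0,0.3],[-1,0.25,0,0.3],[-1,0.3,0,0.3],[-1,0.3,0,0.3],[-1,0.3,0,0.2],[-1,0.3,0,0],[-1,0.3,0,0]]]'
python3 -c "from h import *;togo(430,-97,180,69.4)"
```

```text
time: 19.13
tool_pos: [432.1, 110.5, 187.6]
tcp_rot: [-179.1, 0.5, 70.0]
ft_force: [0.4, -0.9, -0.8]
finger_gap: 12.5
t 19.13 tcp [432.1 110.5 187.6] rot [-179.1    0.5   70. ] F [ 0.4 -0.9 -0.8] gap 12.5 j [  8. -15. 111.   0.  85. -62.]
units x,y,z: [-9.78  3.45  0.4 ] turn units: 0.13
```

```bash
python3 -m pendant '[[[-1,0.7,0,0],[-1,0.7,0,0],[-1,0.7,0,0],[-1,0.7,0,0.1],[-1,0.7,0,0],[-1,0.7,0,0],[-1,0.7,0,0],[-1,0.7,0,0],[-0.6,0.4,0,0],[-0.2,0.2,0,0]]]'
python3 -m pendant '[[[0,0,0,0],[0,0,0,0],[0,0,0,0],[0,0,0,0],[0,0,0,0],[0,0,0,0],[0,0,0,0],[0,0,0,0],[0,0,0,0],[0,0,0,0]]]'
python3 - <<'E'
from h import *
togo(456,-97,180,69.4)
import pickle
pickle.dump(tcpT(sense()),open("w12.pkl","wb"))
im=snapshot("wrist");cv2.imwrite("pics/w12.png",im[:,:,::-1])
E
```

```text
time: 19.97
tool_pos: [487.0, -110.7, 191.2]
tcp_rot: [-179.3, 0.4, 69.4]
ft_force: [-0.5, 0.6, -0.4]
finger_gap: 12.3
time: 20.8
tool_pos: [486.5, -106.6, 191.7]
tcp_rot: [-179.2, 0.4, 69.6]
ft_force: [0.1, -1.4, -1.0]
finger_gap: 12.6
t 20.8 tcp [ 486.5 -106.6  191.7] rot [-179.2    0.4   69.6] F [ 0.1 -1.4 -1. ] gap 12.6 j [-18.  -6. 103.  -0.  84. -88.]
units x,y,z: [-0.08 -1.59  0.61] turn units: 0.05
```

View pics/w12.png

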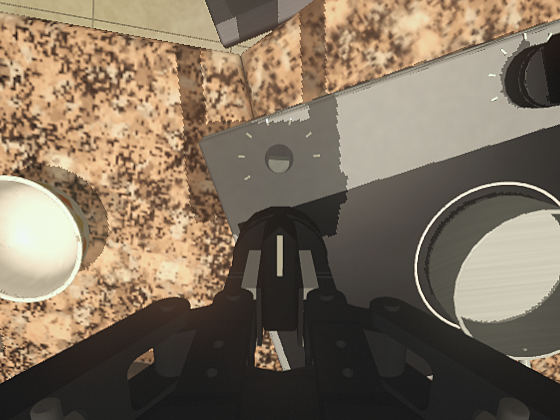

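Run:
```python
import cv2
im=cv2.imread('pics/w12.png');cv2.imwrite('pics/w12b.png',cv2.resize(im[130:180,245:315],None,fx=10,fy=10,interpolation=cv2.INTER_CUBIC))
```

```text
(no output)
```

View pics/w12b.png

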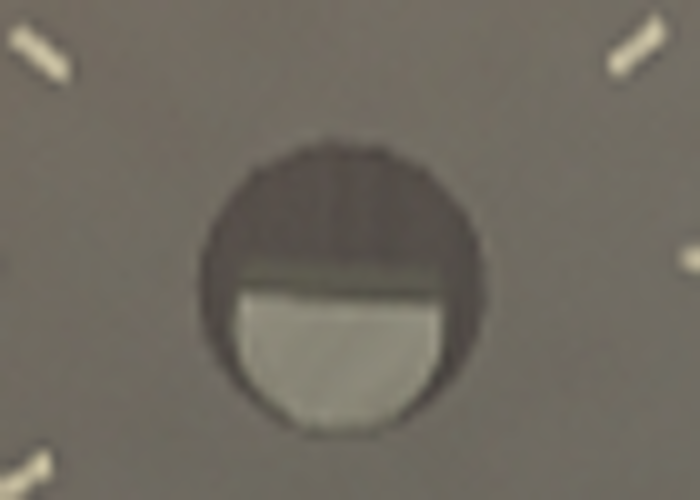

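Run:
```python
from h import *
import pickle
T=pickle.load(open("w12.pkl","rb"))
f=lambda L,z:plane("wrist",[(x/10+245-.45,y/10+130-.45) for x,y in L],z,T)
p=f([(240,291),(442,302),(340,433),(235,340),(443,340),(280,408),(400,408)],76)
d=p[1]-p[0];n=np.array([-d[1],d[0]]);n=-n if n[0]>0 else n
print("flat yaw",np.degrees(np.arctan2(n[1],n[0])),"chord",np.hypot(*d[:2]))
c1=(p[0]+p[1])[:2]/2-2*n/np.hypot(*n);print("c flat",c1,"arc",circ(p[2:]))
c=(c1+circ(p[2:])[0])/2
s=T[:3,3];t=(np.array([*c,76])-s)@T[:3,:3];print("spindle in tool",t)
# line check
ab=plane("wrist",[(280,236),(280,276)],s[2]+18.5,T);print(((ab-s)@T[:3,:3]).round(1))
togo(456,-97,180,69.4)
```

```text
flat yaw 156.52160990887498 chord 14.714470098669016
c flat [455.45042724 -97.10271989] arc (array([455.6, -97.2]), 7.6)
spindle in tool [ -1.26604648 -30.81340149 116.14098165]
[[ -0.3 -21.7 -18.2]
 [ -0.3  -5.6 -18.4]]
t 20.85 tcp [ 486.5 -106.5  191.7] rot [-179.2    0.4   69.6] F [ 0.1  0.5 -0.5] gap 12.3 j [-18.  -6. 103.  -0.  84. -88.]
units x,y,z: [-0.08 -1.59  0.61] turn units: 0.05
```

```bash
python3 -c "from h import *;togo(457.1,-97.5,115,68)"
python3 -m pendant '[[[0,-0.5,0.3,0.3],[0,-0.5,0.5,0],[0,-0.4,0.6,0],[0,-0.1,0.7,0],[0,0,0.6,0],[0,0,0.4,0],[0,0,0.2,0],[0,0,0,0],[0,0,0,0],[0,0,0,0]]]'
python3 -c "from h import *;togo(457.1,-97.5,107,68)"
```

```text
t 20.85 tcp [ 486.5 -106.5  191.7] rot [-179.2    0.4   69.6] F [ 0.1  0.5 -0.5] gap 12.3 j [-18.  -6. 103.  -0.  84. -88.]
units x,y,z: [-0.07 -1.49  3.86] turn units: 0.35
time: 21.68
tool_pos: [458.4, -96.4, 124.5]
tcp_rot: [-179.4, 0.4, 68.1]
ft_force: [0.5, -0.0, -0.9]
finger_gap: 12.6
t 21.68 tcp [458.4 -96.4 124.5] rot [-179.4    0.4   68.1] F [ 0.5 -0.  -0.9] gap 12.6 j [-18.  -8. 112.  -0.  77. -86.]
units x,y,z: [-0.07 -0.03  0.87] turn units: 0.02
```

```bash
python3 -m pendant '[[[-0.05,-0.03,0.3,0],[0,0,0.3,0],[0,0,0.2,0],[0,0,0,0],[0,0,0,0],[0,0,0,0],[0,0,0,0],[0,0,0,0],[0,0,0,0],[0,0,0,0]]]'
python3 - <<'E'
from h import *
togo(457.1,-97.5,100,68)
im=snapshot("wrist");cv2.imwrite("pics/w13.png",im[:,:,::-1])
im=snapshot("scene");cv2.imwrite("pics/s13.png",cv2.resize(im[150:230,260:350,::-1],None,fx=6,fy=6,interpolation=cv2.INTER_CUBIC))
E
```

```text
time: 22.52
tool_pos: [459.1, -97.9, 109.1]
tcp_rot: [-179.7, 0.4, 68.1]
ft_force: [-0.9, -0.2, -0.5]
finger_gap: 12.5
t 22.52 tcp [459.1 -97.9 109.1] rot [-179.7    0.4   68.1] F [-0.9 -0.2 -0.5] gap 12.5 j [-18.  -7. 113.  -0.  75. -86.]
units x,y,z: [-0.02 -0.1   0.46] turn units: 0.02
```

View pics/s13.png

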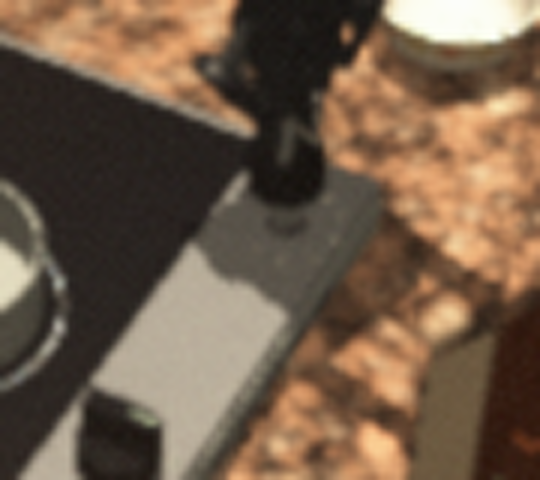

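View pics/w13.png

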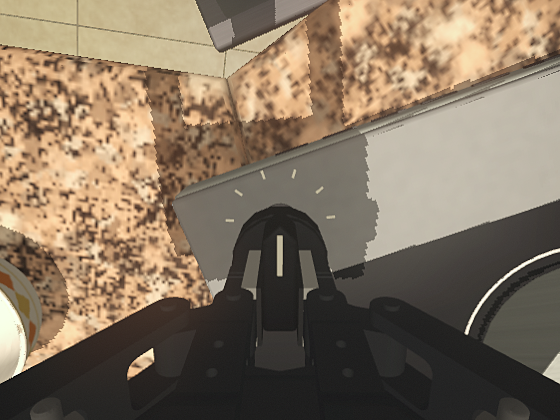

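```bash
python3 -m pendant '[[[-0.02,-0.12,0,0],[0,0,0.2,0],[0,-0.02,0.1,0],[0,0,0.1,0],[0,0,0,0],[0,0,0,0],[0,0,0,0],[0,0,0,0],[0,0,0,0],[0,0,0,0]]]'
python3 -c "from h import *;togo(457.1,-97.5,95,68)"
```

```text
time: 23.45
tool_pos: [456.8, -97.4, 101.9]
tcp_rot: [-179.8, 0.3, 68.1]
ft_force: [-1.5, 0.1, 2.6]
finger_gap: 12.1
t 23.45 tcp [456.8 -97.4 101.9] rot [-179.8    0.3   68.1] F [-1.5  0.1  2.6] gap 12.1 j [-18.  -7. 114.  -0.  74. -86.]
units x,y,z: [0.   0.02 0.35] turn units: 0.02
```

```bash
python3 -m pendant '[[[0,0,0.1,0],[0,0,0.1,0],[0,0,0.1,0],[0,0,0,0],[0,0,0,0],[0,0,0,0],[0,0,0,0],[0,0,0,0],[0,0,0,0],[0,0,0,0]]]'
python3 -c "from h import *;togo(457.1,-97.5,90,68)"
```

```text
time: 24.28
tool_pos: [457.2, -97.6, 98.1]
tcp_rot: [-179.8, 0.4, 68.1]
ft_force: [-3.6, 0.4, 6.8]
finger_gap: 12.4
t 24.28 tcp [457.2 -97.6  98.1] rot [-179.8    0.4   68.1] F [-3.6  0.4  6.8] gap 12.4 j [-18.  -7. 114.  -0.  73. -86.]
units x,y,z: [ 0.  -0.   0.4] turn units: 0.03
```

```bash
python3 -m pendant '[[[0,0,-0.15,0],[0,-0.08,0,0],[0,-0.02,0,0],[0,0,0.1,0],[0,0,0.1,0],[0,0,0.1,0],[0,0,0,0],[0,0,0,0],[0,0,0,0],[0,0,0,0]]]'
python3 -c "from h import *;togo(457.1,-97.5,90,68)"
```

```text
time: 25.12
tool_pos: [454.2, -96.5, 91.7]
tcp_rot: [-179.7, 0.4, 68.1]
ft_force: [-0.2, -0.5, -0.0]
finger_gap: 12.7
t 25.12 tcp [454.2 -96.5  91.7] rot [-179.7    0.4   68.1] F [-0.2 -0.5 -0. ] gap 12.7 j [-18.  -7. 115.  -0.  73. -86.]
units x,y,z: [0.01 0.15 0.09] turn units: 0.02
```

```bash
python3 -m pendant '[[[0,0,0.1,0],[0,0,0.1,0],[0,0,0.05,0],[0,0,0,0],[0,0,0,0],[0,0,0,0],[0,0,0,0],[0,0,0,0],[0,0,0,0],[0,0,0,0]]]' - 90
python3 -c "from h import *;togo(454.2,-96.5,83,68)"
```

```text
time: 25.95
tool_pos: [454.5, -96.6, 87.3]
tcp_rot: [-179.7, 0.4, 68.1]
ft_force: [-0.8, -0.1, 1.6]
finger_gap: 11.2
t 25.95 tcp [454.5 -96.6  87.3] rot [-179.7    0.4   68.1] F [-0.8 -0.1  1.6] gap 11.2 j [-18.  -6. 115.  -0.  72. -86.]
units x,y,z: [-0.   -0.01  0.21] turn units: 0.03
```

```bash
python3 -m pendant '[[[0,0,0.1,0],[0,0,0.1,0],[0,0,0,0],[0,0,0,0],[0,0,0,0],[0,0,0,0],[0,0,0,0],[0,0,0,0],[0,0,0,0],[0,0,0,0]]]'
python3 -c "from h import *;togo(454.2,-96.5,82.5,68)"
```

```text
time: 26.78
tool_pos: [454.8, -96.7, 84.3]
tcp_rot: [-179.7, 0.4, 68.1]
ft_force: [-1.5, 1.2, 3.9]
finger_gap: 11.4
t 26.78 tcp [454.8 -96.7  84.3] rot [-179.7    0.4   68.1] F [-1.5  1.2  3.9] gap 11.4 j [-18.  -6. 115.  -0.  72. -86.]
units x,y,z: [-0.   -0.03  0.09] turn units: 0.03
```

```bash
python3 -m pendant '[[[0,-0.02,0.1,0],[0,0,0.08,0],[0,0,0.05,0],[0,0,0,0],[0,0,0,0],[0,0,0,0],[0,0,0,0],[0,0,0,0],[0,0,0,0],[0,0,0,0]]]'
python3 -c "from h import *;togo(454.2,-96.5,82.5,68)"
```

```text
time: 27.62
tool_pos: [455.0, -96.8, 83.0]
tcp_rot: [-179.8, 0.4, 68.1]
ft_force: [-2.9, 1.0, 6.2]
finger_gap: 11.6
t 27.62 tcp [455.  -96.8  83. ] rot [-179.8    0.4   68.1] F [-2.9  1.   6.2] gap 11.6 j [-18.  -6. 115.  -0.  71. -86.]
units x,y,z: [-0.   -0.04  0.02] turn units: 0.03
```

```bash
python3 -m pendant '[[[0,-0.05,0.15,0],[0,-0.02,0.15,0],[0,0,0.15,0],[0,0,0.15,0],[0,0,0.15,0],[0,0,0.15,0],[0,0,0.15,0],[0,0,0.15,0],[0,0,0.15,0],[0,0,0.15,0]]]'
python3 - <<'E'
from h import *
togo(454.2,-96.5,82.5,68)
for i in range(1):
    im=snapshot("wrist");cv2.imwrite("pics/w14.png",im[:,:,::-1]); print(sense()["ft_force"].round(1))
im=snapshot("scene");print(sense()["ft_force"].round(1));cv2.imwrite("pics/s14.png",cv2.resize(im[150:230,260:350,::-1],None,fx=6,fy=6,interpolation=cv2.INTER_CUBIC))
E
```

```text
time: 28.45
tool_pos: [455.9, -97.0, 80.6]
tcp_rot: [-179.7, 0.5, 68.3]
ft_force: [-19.0, 5.6, 35.8]
finger_gap: 12.0
t 28.45 tcp [455.9 -97.   80.6] rot [-179.7    0.5   68.3] F [-19.    5.6  35.8] gap 12.0 j [-18.  -6. 115.  -0.  71. -86.]
units x,y,z: [-0.01 -0.09 -0.1 ] turn units: 0.05
[-18.3   5.8  36.7]
[-18.5   5.1  36.5]
```

View pics/w14.png

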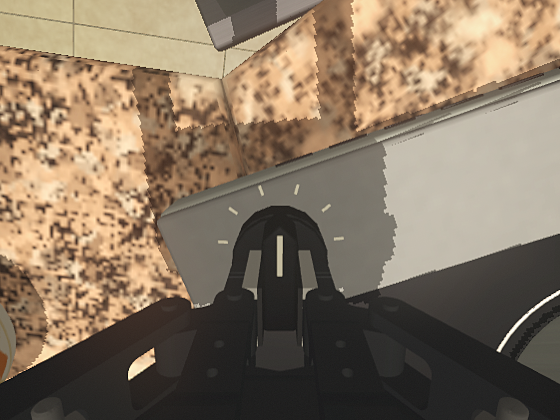

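View pics/s14.png

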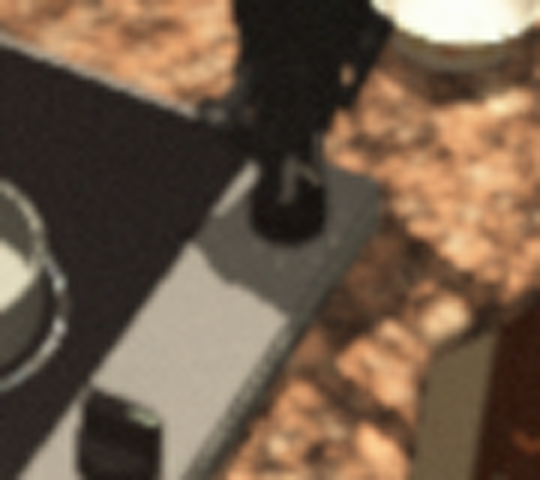

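```bash
python3 -m pendant '[[[0,-0.05,-0.05,0],[0,-0.05,0,0],[0,0,0,0],[0,0,0,0],[0,0,0,0],[0,0,0,0],[0,0,0,0],[0,0,0,0],[0,0,0,0],[0,0,0,0]]]'
python3 -c "from h import *;togo(454.2,-96.5,82.5,68)"
```

```text
time: 29.38
tool_pos: [455.8, -97.0, 84.5]
tcp_rot: [-179.9, 0.5, 68.3]
ft_force: [-2.3, 0.8, 5.7]
finger_gap: 11.8
t 29.38 tcp [455.8 -97.   84.5] rot [-179.9    0.5   68.3] F [-2.3  0.8  5.7] gap 11.8 j [-18.  -6. 115.  -1.  71. -86.]
units x,y,z: [-0.01 -0.08  0.1 ] turn units: 0.06
```

```bash
python3 -m pendant '[[[0,-0.03,0.1,0],[0,-0.03,0.05,0],[0,0,0,0],[0,0,0,0],[0,0,0,0],[0,0,0,0],[0,0,0,0],[0,0,0,0],[0,0,0,0],[0,0,0,0]]]'
python3 -c "from h import *;togo(454.2,-96.5,82.5,68)"
```

```text
time: 30.22
tool_pos: [455.9, -97.0, 83.3]
tcp_rot: [179.9, 0.5, 68.3]
ft_force: [-2.4, 0.3, 7.2]
finger_gap: 11.7
t 30.22 tcp [455.9 -97.   83.3] rot [179.9   0.5  68.3] F [-2.4  0.3  7.2] gap 11.7 j [-18.  -6. 115.  -1.  71. -86.]
units x,y,z: [-0.01 -0.09  0.04] turn units: 0.06
```

```bash
python3 -m pendant '[[[0,-0.02,0.08,0],[0,0,0.05,0],[0,0,0,0],[0,0,0,0],[0,0,0,0],[0,0,0,0],[0,0,0,0],[0,0,0,0],[0,0,0,0],[0,0,0,0]]]'
python3 -c "from h import *;togo(454.2,-96.5,82.5,68)"
python3 -m pendant '[[[0,0,0,0],[0,0,0,0],[0,0,0,0],[0,0,0,0],[0,0,0,0],[0,0,0,0],[0,0,0,0],[0,0,0,0],[0,0,0,0],[0,0,0,0]]]'
python3 - <<'E'
from h import *
togo(454.2,-96.5,82.5,68)
im=snapshot("top");cv2.imwrite("pics/t15.png",cv2.resize(im[140:250,220:345,::-1],None,fx=5,fy=5,interpolation=cv2.INTER_CUBIC))
im=snapshot("scene");cv2.imwrite("pics/s15.png",cv2.resize(im[145:330,180:335,::-1],None,fx=3.2,fy=3.2,interpolation=cv2.INTER_CUBIC))
print(sense()["ft_force"],sense()["tool_pos"])
E
```

```text
time: 31.05
tool_pos: [455.9, -97.0, 82.8]
tcp_rot: [179.9, 0.5, 68.3]
ft_force: [-2.8, 2.1, 5.7]
finger_gap: 11.9
t 31.05 tcp [455.9 -97.   82.8] rot [179.9   0.5  68.3] F [-2.8  2.1  5.7] gap 11.9 j [-18.  -6. 115.  -1.  71. -86.]
units x,y,z: [-0.01 -0.09  0.02] turn units: 0.06
time: 31.88
tool_pos: [455.9, -97.0, 83.8]
tcp_rot: [180.0, 0.5, 68.3]
ft_force: [-2.5, 1.0, 4.4]
finger_gap: 11.9
t 31.88 tcp [455.9 -97.   83.8] rot [180.    0.5  68.3] F [-2.5  1.   4.4] gap 11.9 j [-18.  -6. 115.  -1.  71. -86.]
units x,y,z: [-0.01 -0.09  0.06] turn units: 0.06
[-2.97389048  1.13173312  5.16257596] [455.84705376 -96.96751693  83.76951992]
```

View pics/t15.png

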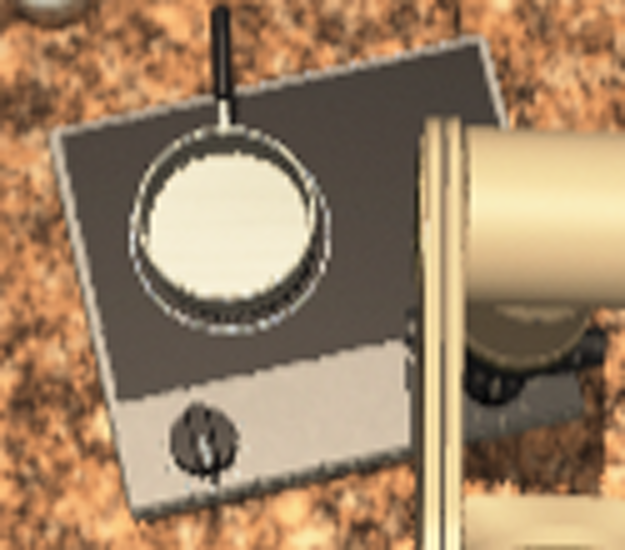

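View pics/s15.png

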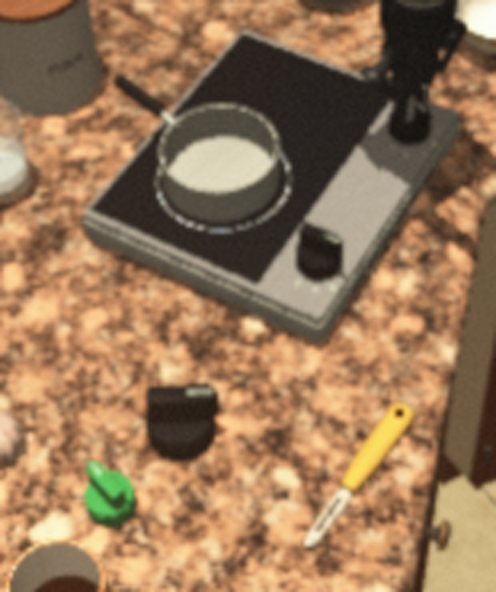

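```bash
python3 - <<'E'
from h import *
f=lambda L,z:plane("top",[(x/5+220-.4,y/5+140-.4) for x,y in L],z)
w=f([(133,215),(318,215),(226,123),(160,148),(293,148),(145,265),(305,265)],100);print("pan",circ(w),np.hypot(*(w[:,:2]-circ(w)[0]).T).round(1))
w=f([(130,240),(330,240),(228,331),(165,305),(290,310)],50);print("ring",circ(w))
E
python3 -m pendant '[[[0,0,0.05,0],[0,0,0.05,0],[0,0,0.05,0],[0,0,0.05,0],[0,0,0.05,0],[0,0,0.05,0],[0,0,0.05,0],[0,0,0.05,0],[0,0,0.05,0],[0,0,0.05,0]]]'
python3 - <<'E'
from h import *
for i in range(6):
    s=sense();print(s["tool_pos"].round(1),s["ft_force"].round(1),round(s["finger_gap"],1));snapshot("top")
E
```

```text
pan (array([601.8,  47.9]), 63.3) [61.9 61.9 63.3 63.7 64.2 64.2 64.1]
ring (array([601.8,  46. ]), 69.0)
time: 32.82
tool_pos: [456.1, -97.0, 81.0]
tcp_rot: [-180.0, 0.5, 68.3]
ft_force: [-7.1, 2.5, 15.7]
finger_gap: 12.1
[456.1 -97.   81. ] [-7.1  2.5 15.7] 12.1
[456.1 -97.   81. ] [-7.4  3.  15.4] 11.9
[456.1 -97.   81. ] [-7.3  2.6 16.6] 11.7
[456.1 -97.   81. ] [-7.9  2.4 15.1] 11.6
[456.1 -97.   81. ] [-7.   2.6 15.5] 11.9
[456.1 -97.   81. ] [-7.5  2.2 14.9] 11.5
```

```bash
python3 -c "
from bench import *
print(hand_in()); s=sense();print(s['time'],s['tool_pos'],s['ft_force'])"
```

```text
the job is handed in; nothing more can be done
None
the job is handed in; nothing more can be done
```

I finished and handed in the job at about 33 s of the 67 s allowed. The pan is on the ring, and the knob is on the spindle, held pressed down.

**Pan:** I slid it with shut fingers from inside and never gripped it, then nudged it a few millimetres. In the last top view its centre is about 2 mm from the ring's; the wrist view had it about 1 mm off. The top-view fit gave the pan's radius as about 63 mm instead of 60, so that figure is good to 2–3 mm.

**Knob:** I took the small black knob and turned it about 16° to match the spindle's flat.
- **First try:** it caught on the spindle tip, with about 7 N upward. I backed off, moved it about 3 mm towards the robot, and it dropped on freely.
- **End stop:** one press ran hard into it, reaching about 36 N vertical and 19 N sideways. I eased off and pressed again more gently.

**Final state:** the gripper (set to 90 N) is still on the knob. Over the last six readings the force held steady at about 15 N down and 7 N sideways. From the gripper's height, the knob's underside is about 4 mm above the hotplate, so the spindle is at or close to its 6 mm end stop. The spindle's travel can't be read directly.

**Bystanders:** I saw nothing knocked in the last pictures. I did not measure each item again.

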